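# Load the wing jig with its ribs, root to tip

### The job

Move the four wing ribs from the pine rack into the orange saddles of the wing jig so that the wing tapers: the longest rib in the saddle next to the blue root plate, then the others in order of falling length, the shortest in the saddle farthest from it. Stand each rib upright and fully down in its slot, centred on its saddle, its nose over the black rail, and leave the glue bottle standing where it is.

Things in the scene. Friction and masses are not known exactly. Their poses are not given: they have to be found in the camera images.
- rib_red_mid (a point): Rib 180 mm long (nose to tail), 16 mm thick: white foam between ply faces, red tape over the top. Stands on its flat edge; curved top 44 mm high near the blunt nose, 39 at mid-length, thin at the tail. 20 to 40 g. Point: mid-length, mid-thickness, 19.4 mm above the bottom edge; x to the nose, y across the thickness, z up. It waits in the pine rack beside the jig, whose top is 26 mm above the table.
- rib_yellow_mid (a point): Rib 160 mm long (nose to tail), 16 mm thick: white foam between ply faces, yellow tape over the top. Stands on its flat edge; curved top 41 mm high near the blunt nose, 36 at mid-length, thin at the tail. 20 to 40 g. Point: mid-length, mid-thickness, 18.1 mm above the bottom edge; x to the nose, y across the thickness, z up. The rack's board is 150 by 246 mm.
- rib_green_mid (a point): Rib 140 mm long (nose to tail), 16 mm thick: white foam between ply faces, green tape over the top. Stands on its flat edge; curved top 38 mm high near the blunt nose, 34 at mid-length, thin at the tail. 20 to 40 g. Point: mid-length, mid-thickness, 16.8 mm above the bottom edge; x to the nose, y across the thickness, z up. The rack's four slots are 62 mm apart.
- rib_blue_mid (a point): Rib 120 mm long (nose to tail), 16 mm thick: white foam between ply faces, blue tape over the top. Stands on its flat edge; curved top 35 mm high near the blunt nose, 31 at mid-length, thin at the tail. 20 to 40 g. Point: mid-length, mid-thickness, 15.4 mm above the bottom edge; x to the nose, y across the thickness, z up. Each rack slot lies between 8 mm dowels, 34 mm high, 34 mm before and behind its middle, 23 mm apart.
- saddle_a_seat (a point): Saddle, first of the row, at the jig's +y end. Grey foot 150 (x) by 44 mm (y), 8 mm thick, with two pairs of orange prongs 34 mm ahead of and behind its middle, 26 mm high. Slot between them 21 mm wide up to 12 mm, flaring to 37 mm at the top. Point: middle of the foot's top face, where the middle of a rib's bottom edge belongs, 32 mm above the table; x along the slot to the black rail, y along the row.
- saddle_b_seat (a point): Second saddle from the +y end, alike. Neighbouring saddles are 54 to 70 mm apart. The prongs are 10 mm long in x, so that 58 mm between front and rear prongs is free for fingers. Point and axes as for saddle a: middle of the foot's top face.
- saddle_c_seat (a point): Third saddle from the +y end, alike. Point and axes as for saddle a: middle of the foot's top face, 32 mm above the table.
- saddle_d_seat (a point): Last saddle of the row, at the jig's -y end, alike. Point and axes as for saddle a: middle of the foot's top face, 32 mm above the table.
- root_plate: Blue upright plate fixed across one end of the jig, the wing's root end: 184 mm long (x), 14 mm thick (y), 48 mm high, about 57 mm beyond the end saddle (a on some days, d on others). The other end has a small grey tip stop (70 mm long, 26 mm high). Origin: centre of its underside, 24 mm above the table.
- nose_rail (a point): Middle of the top of the jig's black rail (the nose rail): 20 mm wide, 346 mm long, along the row under the saddles, 58 mm to the far (+x) side of their middles; the rear rail is bare aluminium. The jig's white board measures 200 by 356 mm. x points from the rear rail to the black rail, y along the row.
- glue_bottle: White glue bottle with an orange cap, 44 mm across, 105 mm tall, standing beyond the rack and the jig. Origin: centre of its underside. Not part of the job.

How it is judged:
By the outcome, as a careful person would: the job done as asked, in the order asked, and still so for the second after the job is handed in, with the robot touching nothing.
It also fails if it takes over 115 s, if anything falls off the work surface, if the arm or the gripper's body presses on something with over 40 N, if the wrist force passes 120 N, or if a joint passes its speed limit or range.

### The arm

A 6-joint arm with a two-finger parallel gripper is mounted at the origin on the work surface. World frame = base frame: x ahead of the robot, y to its left, z up, the work surface at z = 0. Lengths are in m, angles in rad, forces in N, time in s.
With the tool pointing down it reaches from about 0.25 to 0.8 m from the base axis. Payload 3.9 kg.
Tool frame: the origin (TCP) lies midway between the tips of the shut fingers; the grasp point (between the pads) lies hold_point_z behind it (hold_point_z is the distance from the TCP to the grasp point, in m); z points along the fingers, y is the line along which they close (so a half turn about z gives the same grasp; the last joint's range is limited). The gripper opens to 85 mm and grips with 20 to 120 N. Pads are 22 mm wide; open, the fingers measure 114 mm over their backs; the gripper's body (76 mm by 85 mm) begins 54 mm behind the grasp point. The pads swing forward as they close: fully open they stand 13 mm farther back than shut.
Start: joints at [-1.215, 0.26, -0.138, 1.173, 0, 1.571], TCP at [0.183, -0.492, 0.231] pointing down, gripper open.
Joint ranges: [-2.78, 2.78], [-0.83, 1.72], [-1.28, 1.37], [-1.9, 2.12], [-1.57, 1.48], [-3.14, 3.14]. Speed limits (rad/s): [2.57, 2.57, 3.14, 3.14, 3.14, 3.14].

### API

Orientations are given as [roll, pitch, yaw] about the fixed x, y, z axes, in that order (R = Rz(yaw) Ry(pitch) Rx(roll)).
In Python, from bench import * gives the robot as it stands.
- The arm moves only by the tool step_arm, never from a script. Its argument "steps" is a list that holds one entry, the list of rows, each a list of 7 numbers: the shift along the tool's x, y, z in cm, then the turn, a rotation vector about the tool's x, y, z in degrees, then the finger opening in cm, from 0 to 8.54. In form: [[[x, y, z, wx, wy, wz, fingers], ...]]. A call has 1 to 10 rows; each row is the pose to reach, as a shift and turn from the pose commanded when the call began, along the tool's axes at that moment; what a row does not reach only later rows make up. A row lasts 1/12 s, in which the tool goes at most 41.7 mm and 7.16 degrees, less where a joint would pass 70% of its speed; a pose out of reach is approached as far as the arm can. A call with a gripper value outside its range is refused whole. The fingers move at their own pace and stop on an object; "newtons" is the grip in N (left out, the last holds). Time passes only in rows, so rows that repeat a pose let the fingers close. It gives the time, the measured TCP pose, the force, the opening and the grip force at its end, in the units of the state.
- state(): the state, without advancing time (a new reading comes with each control period).
- capture(name): name is "scene" or "side" or "wrist"; returns a dict with "image" (420x560x3 uint8, red, green, blue), "intrinsics" (3x3 intrinsics, pixels), "rvec" (rotation vector, rad) and "tvec" (3), from world to camera coordinates, as OpenCV has them. Camera axes: x right, y down, z forward; pixel columns grow to the right and rows downward; lengths in m; the calibration is good to about 2 mm. A picture is of the moment at which its call begins. There is no depth.
- close_job(): hands the job in; it is judged then, once.
The state is a dict: "t": time; "q": joint angles; "dq": joint speeds; "joint_efforts": joint torques, N m; "tool_pos": TCP position; "orientation": TCP orientation; "wrist_force": force on the tool from outside, world axes, zero at the start; "torque": the same for the moment, N m; "gripper_width": finger opening in m; "finger_force": force on a finger pad.
Only numpy, scipy, OpenCV 4.12 (cv2) and the standard library are available. Lean on these libraries where they do the work, as an engineer would, in place of code of your own. Each camera call takes 0.05 s, during which the arm holds its last target. There are 200 camera calls.

## Working session

There is one attempt and no reset: what is moved stays moved. The work goes in short steps, Python scripts to look and compute and a tool call to move; the robot and the scene stay as the last step left them, time stands still between calls to the robot, and variables do not carry over. Pictures are saved under pics/ and viewed, at most 14 in all, crops included, and the job is handed in when it is done.

Besides the shell and the picture viewer there is one more tool, called after "Request:" by a JSON object that holds its "op" and its "data". step_arm: Moves the arm, as the interface text tells. Its arguments: {"type":"object","properties":{"steps":{"type":"array","items":{"type":"array","items":{"type":"array","items":{"type":"number"}}}},"newtons":{"type":"number"}},"required":["steps"]}

```bash
mkdir -p pics; ls; cat > h.py <<'E'
from bench import *
import numpy as np, cv2
from scipy.spatial.transform import Rotation as R
def snap(n,f):
    c=capture(n); cv2.imwrite(f'pics/{f}.png',c['image'][:,:,::-1]); np.savez(f'pics/{f}.npz',**c); return c
def load(f): return np.load(f'pics/{f}.npz')
def tri(*obs):  # (name,u,v)
    A=[]
    for f,u,v in obs:
        c=load(f); P=c['intrinsics']@np.c_[cv2.Rodrigues(c['rvec'])[0],c['tvec'].reshape(3)]
        A+= [u*P[2]-P[0], v*P[2]-P[1]]
    A=np.array(A); X=np.linalg.lstsq(A[:,:3],-A[:,3],rcond=None)[0]
    return X
def atz(f,u,v,z):
    c=load(f); Rm=cv2.Rodrigues(c['rvec'])[0]; o=-Rm.T@c['tvec'].reshape(3); d=Rm.T@np.linalg.inv(c['intrinsics'])@[u,v,1]
    return o+d*(z-o[2])/d[2]
def proj(f,X):
    c=load(f); return cv2.projectPoints(np.array(X,float).reshape(-1,3),c['rvec'],c['tvec'],c['intrinsics'],None)[0].reshape(-1,2)
E
python3 - <<'E'
from h import *
for n in('scene','side','wrist'):
    c=snap(n,n+'0'); print(n,c['intrinsics'][0,0],atz(n+'0',280,210,0), -cv2.Rodrigues(c['rvec'])[0].T@c['tvec'].reshape(3))
print(state(), [k for k in globals() if 'hold' in k], globals().get('hold_point_z'))
a=[cv2.imread(f'pics/{n}0.png') for n in('scene','side')]
for n,i in zip(('scene','side'),a): cv2.imwrite(f'pics/{n}0b.png',cv2.resize(i,(800,600),interpolation=cv2.INTER_CUBIC))
E
```

```text
pics
scene 430.09984943227704 [ 0.53237996 -0.01013664  0.        ] [1.45456222 0.24474773 0.65919922]
side 429.4412703693525 [ 0.62467923 -0.06683608  0.        ] [0.27616325 0.85620421 0.75266775]
wrist 332.33126835960627 [ 0.15553962 -0.50124088  0.        ] [ 0.25105681 -0.46663956  0.37258095]
{'t': 0.15, 'q': array([-1.21501347e+00,  2.60566027e-01, -1.39049254e-01,  1.17268984e+00,
       -1.87038273e-06,  1.57080089e+00]), 'dq': array([-6.34703518e-04, -2.43418912e-03,  3.05801862e-03, -1.12773533e-04,
       -5.35483591e-04,  2.03072903e-05]), 'joint_efforts': array([ 5.80039637e-05, -4.06006622e+01,  2.54165643e+01,  1.26586575e-02,
        3.75587774e-05, -8.14160728e-06]), 'tool_pos': array([ 0.18269348, -0.49164738,  0.23064774]), 'orientation': array([-3.14008386e+00,  1.87726951e-06,  3.55778297e-01]), 'wrist_force': array([ 0.37224449,  0.50561643, -0.11980549]), 'torque': array([-0.00866344, -0.01854253, -0.00405252]), 'finger_force': 0.0, 'gripper_width': 0.08534347500302343} ['hold_point_z'] 0.0187
```

View pics/scene0b.png

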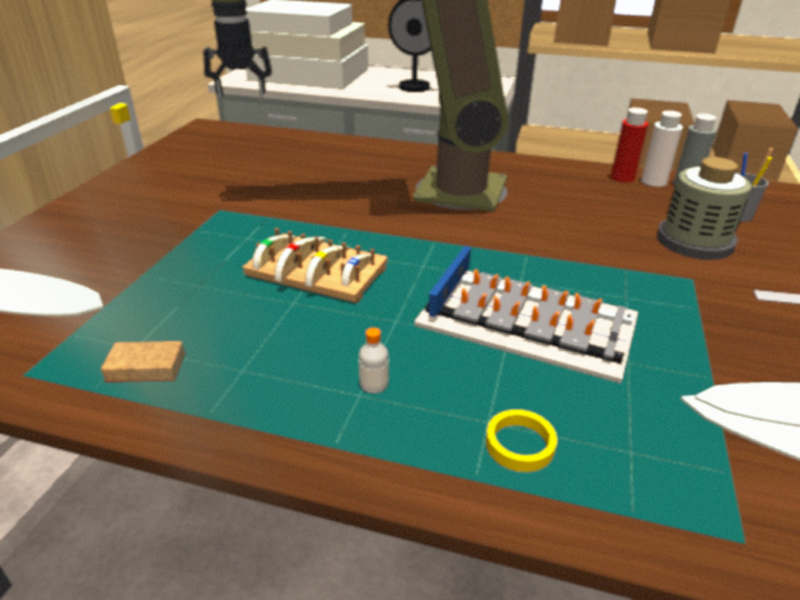

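View pics/side0b.png

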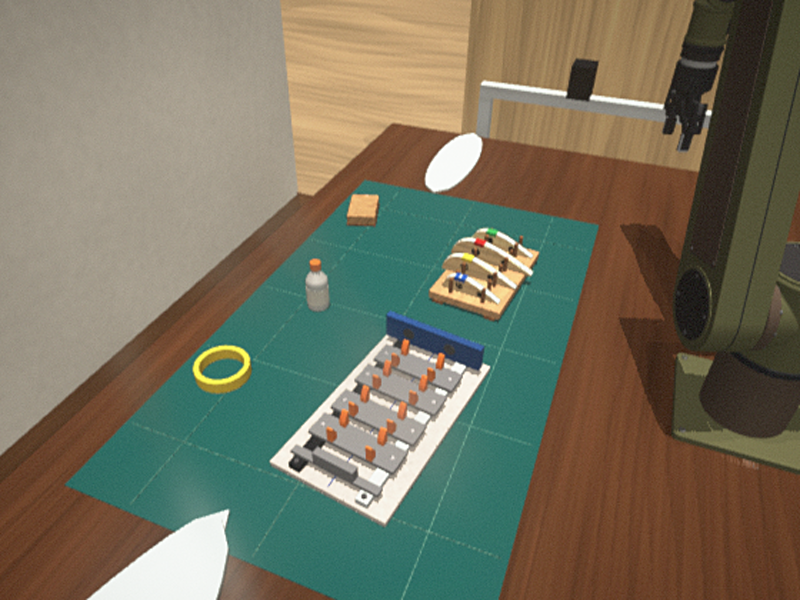

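Root plate is at the −y end (scene plate at ~(450,280), side ~(435,340)), so the order is red→d, yellow→c, green→b, blue→a. In the rack, from −y: green, red, yellow, blue (scene tapes at (266,243), (294,247), (320,256), (353,262)), with noses toward +x.

```bash
python3 - <<'E'
from h import *
s=1/1.42857
def T(a,b): return tri(('scene0',a[0]*s,a[1]*s),('side0',b[0]*s,b[1]*s)).round(3)
print('g,r,y,b tape',T((266,243),(492,233)),T((294,247),(481,242)),T((320,256),(468,257)),T((353,262),(460,278)))
print('board jig corners',T((622,373),(275,463)),T((636,312),(384,522)))
print('plate ends top', T((433,292),(386,317)),T((469,251),(482,350)))
print('bottle', T((373,335),(316,264)))
for p in [(246,270),(357,299),(387,264)]: print(atz('scene0',p[0]*s,p[1]*s,.024).round(3))
for p in [(417,322),(622,375)]: print(atz('scene0',p[0]*s,p[1]*s,0).round(3))
st=state(); c=load('wrist0')
Rt=R.from_euler('xyz',st['orientation']); Rc=cv2.Rodrigues(c['rvec'])[0]
print('cam in tool', Rt.inv().apply(-Rc.T@c['tvec'].reshape(3)-st['tool_pos']), (Rt.inv().as_matrix()@Rc.T).round(3))
print(Rt.as_matrix().round(3))
E
```

```text
g,r,y,b tape [ 0.5   -0.296  0.059] [ 0.509 -0.232  0.068] [ 0.52  -0.174  0.063] [ 0.516 -0.108  0.057]
board jig corners [0.644 0.388 0.012] [0.46  0.415 0.01 ]
plate ends top [0.597 0.069 0.07 ] [0.418 0.094 0.065]
bottle [0.768 0.013 0.098]
[ 0.553 -0.317  0.024]
[ 0.585 -0.077  0.024]
[ 0.452 -0.06   0.024]
[0.591 0.038 0.   ]
[0.635 0.391 0.   ]
cam in tool [ 0.07279258  0.00015645 -0.14193375] [[-0.001 -0.959 -0.285]
 [ 1.    -0.001 -0.   ]
 [-0.    -0.285  0.959]]
[[ 0.937  0.348 -0.001]
 [ 0.348 -0.937  0.001]
 [-0.    -0.002 -1.   ]]
```

```bash
cat >> h.py <<'E'
def go(x,y,z,yaw,frm=None):
    """row [cm,deg] from current (or frm=(x,y,z,yaw)) pose to tool-down target"""
    st=state(); p=st['tool_pos'];Rt=R.from_euler('xyz',st['orientation'])
    if frm is not None: p=np.array(frm[:3]);Rt=R.from_euler('xyz',[np.pi,0,np.radians(frm[3])])
    Rn=R.from_euler('xyz',[np.pi,0,np.radians(yaw)])
    return (Rt.inv().apply(np.array([x,y,z])-p)*100).round(2).tolist()+np.degrees((Rt.inv()*Rn).as_rotvec()).round(2).tolist()
E
python3 - <<'E'
from h import *
print(go(.44,-.21,.22,-8))
E
```

```text
[33.93, -17.44, 1.09, -0.08, 0.02, 28.38]
```

Request:
{"op": "step_arm", "data": {"steps": [[[33.93, -17.44, 1.1, -0.08, 0, 28.38, 8.5], [33.93, -17.44, 1.1, -0.08, 0, 28.38, 8.5], [33.93, -17.44, 1.1, -0.08, 0, 28.38, 8.5], [33.93, -17.44, 1.1, -0.08, 0, 28.38, 8.5], [33.93, -17.44, 1.1, -0.08, 0, 28.38, 8.5], [33.93, -17.44, 1.1, -0.08, 0, 28.38, 8.5], [33.93, -17.44, 1.1, -0.08, 0, 28.38, 8.5], [33.93, -17.44, 1.1, -0.08, 0, 28.38, 8.5], [33.93, -17.44, 1.1, -0.08, 0, 28.38, 8.5], [33.93, -17.44, 1.1, -0.08, 0, 28.38, 8.5]]]}}

```text
t: 0.98
tool_pos: [0.4422, -0.2073, 0.22]
orientation: [3.142, -0.001, -0.136]
wrist_force: [-0.4, -0.8, 0.8]
gripper_width: 0.0849
finger_force: 0.0
```

Request:
{"op": "step_arm", "data": {"steps": [[[0, 0, 0, 0, 0, 0, 8.5], [0, 0, 0, 0, 0, 0, 8.5], [0, 0, 0, 0, 0, 0, 8.5]]]}}

```text
t: 1.23
tool_pos: [0.4396, -0.2106, 0.22]
orientation: [3.14, 0.001, -0.139]
wrist_force: [0.9, -0.3, -0.7]
gripper_width: 0.085
finger_force: 0.0
```

```bash
python3 - <<'E'
from h import *
snap('wrist','w1')
E
```

Request:
{"op": "step_arm", "data": {"steps": [[[10, 0, 2, 0, 0, 0, 8.5], [10, 0, 2, 0, 0, 0, 8.5], [10, 0, 2, 0, 0, 0, 8.5], [10, 0, 2, 0, 0, 0, 8.5], [10, 0, 2, 0, 0, 0, 8.5], [10, 0, 2, 0, 0, 0, 8.5]]]}}

```text
t: 1.78
tool_pos: [0.5376, -0.2252, 0.2002]
orientation: [3.14, 0.001, -0.141]
wrist_force: [-0.5, 0.4, -0.0]
gripper_width: 0.0848
finger_force: 0.0
```

```bash
python3 - <<'E'
from h import *
snap('wrist','w2')
for f in('w1','w2'):
    i=cv2.imread(f'pics/{f}.png'); cv2.imwrite(f'pics/{f}b.png',cv2.resize(i,(800,600),interpolation=cv2.INTER_CUBIC))
print(go(.44,.23,.24,-8))
E
```

```text
[-16.07, -43.67, -3.99, 0.07, 0.04, -0.09]
```

View pics/w1b.png

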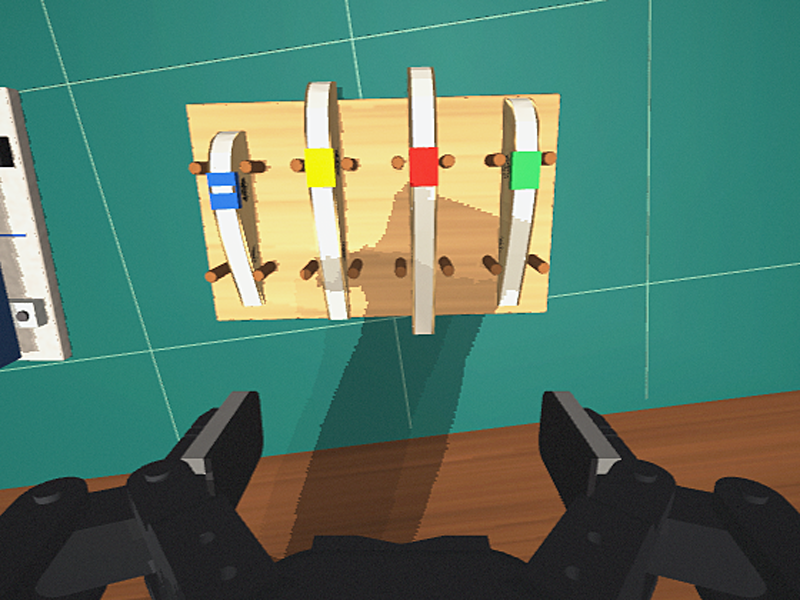

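View pics/w2b.png

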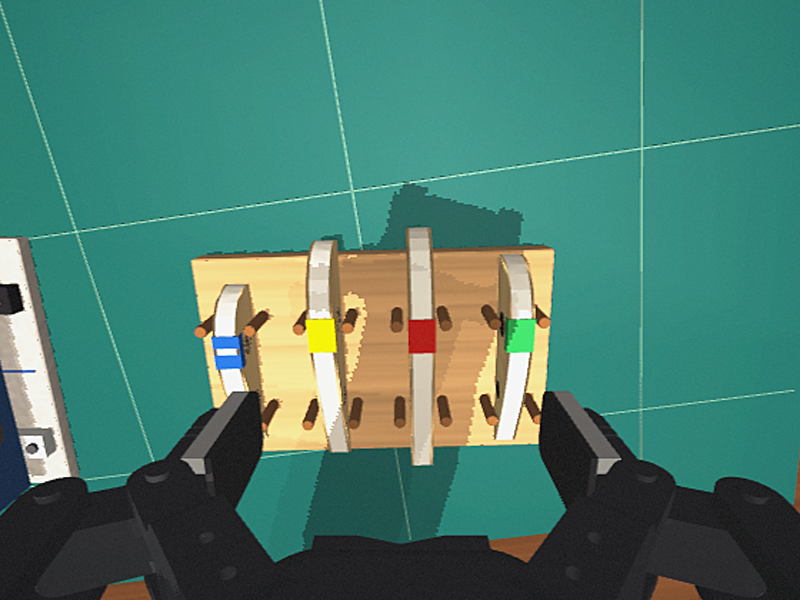

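Rack is seen clearly in both wrist views: tapes at (w1/w2, 800-px scale) blue (224,191)/(229,352), yellow (321,168)/(321,336), red (424,167)/(422,336), green (526,170)/(520,335); the noses point up (+x).

Request:
{"op": "step_arm", "data": {"steps": [[[-15, -43.5, -4, 0, 0, 0, 8.5], [-15, -43.5, -4, 0, 0, 0, 8.5], [-15, -43.5, -4, 0, 0, 0, 8.5], [-15, -43.5, -4, 0, 0, 0, 8.5], [-15, -43.5, -4, 0, 0, 0, 8.5], [-15, -43.5, -4, 0, 0, 0, 8.5], [-15, -43.5, -4, 0, 0, 0, 8.5], [-15, -43.5, -4, 0, 0, 0, 8.5], [-15, -43.5, -4, 0, 0, 0, 8.5], [-15, -43.5, -4, 0, 0, 0, 8.5]]]}}

```text
t: 2.67
tool_pos: [0.4574, -0.0304, 0.2308]
orientation: [-3.108, 0.0, -0.089]
wrist_force: [-0.5, -0.5, 0.0]
gripper_width: 0.0852
finger_force: 0.0
```

```bash
python3 - <<'E'
from h import *
print(go(.46,.22,.24,-8))
E
```

```text
[-1.95, -24.98, -0.09, -1.9, 0.06, 2.92]
```

Request:
{"op": "step_arm", "data": {"steps": [[[0, 0, 0, 0, 0, 0, 8.5], [0, 0, 0, 0, 0, 0, 8.5], [0, 0, 0, 0, 0, 0, 8.5]]]}}

```text
t: 2.92
tool_pos: [0.4584, -0.03, 0.2304]
orientation: [-3.108, 0.0, -0.088]
wrist_force: [-0.6, -0.8, -0.2]
gripper_width: 0.0853
finger_force: 0.0
```

```bash
python3 - <<'E'
from h import *
print(go(.46,.22,.24,-8),state()['tool_pos'],state()['orientation'])
E
```

```text
[-2.03, -24.93, -0.13, -1.91, 0.06, 2.98] [ 0.45843463 -0.02996788  0.23038923] [-3.10821769e+00  1.99161866e-04 -8.75766009e-02]
```

Request:
{"op": "step_arm", "data": {"steps": [[[-2, -25, 0, -1.9, 0, 3, 8.5], [-2, -25, 0, -1.9, 0, 3, 8.5], [-2, -25, 0, -1.9, 0, 3, 8.5], [-2, -25, 0, -1.9, 0, 3, 8.5], [-2, -25, 0, -1.9, 0, 3, 8.5], [-2, -25, 0, -1.9, 0, 3, 8.5], [-2, -25, 0, -1.9, 0, 3, 8.5], [-2, -25, 0, -1.9, 0, 3, 8.5], [-2, -25, 0, -1.9, 0, 3, 8.5], [-2, -25, 0, -1.9, 0, 3, 8.5]]]}}

```text
t: 3.75
tool_pos: [0.441, -0.0273, 0.2376]
orientation: [-3.106, 0.002, -0.087]
wrist_force: [0.5, -0.2, 0.2]
gripper_width: 0.085
finger_force: 0.0
```

Request:
{"op": "step_arm", "data": {"steps": [[[0, 0, 0, 0, 0, 0, 8.5], [0, 0, 0, 0, 0, 0, 8.5]]]}}

```text
t: 3.92
tool_pos: [0.4411, -0.0273, 0.2376]
orientation: [-3.106, 0.002, -0.087]
wrist_force: [0.1, -0.6, 0.0]
gripper_width: 0.085
finger_force: 0.0
```

```bash
python3 - <<'E'
from h import *
snap('wrist','w3')
i=cv2.imread('pics/w3.png'); cv2.imwrite('pics/w3b.png',cv2.resize(i,(800,600),interpolation=cv2.INTER_CUBIC))
st=state();print(st['q'],go(.56,.205,.22,-8))
s=.7
def T(a,b): return tri(('w1',a[0]*s,a[1]*s),('w2',b[0]*s,b[1]*s)).round(4)
for n,d in dict(y=[((321,168),(321,336)),((322,83),(324,241)),((340,318),(339.5,451.5))],r=[((424,167),(422.5,336)),((421,68),(419,228)),((423.5,334),(422.5,464))],g=[((526,170),(520,335)),((519,99),(511,255)),((508.5,305),(505.5,438.5))],b=[((224,191),(229,352)),((231,132),(232,286))]).items():
    P=[T(*q) for q in d]; print(n,*P)
    if len(P)>2: v=P[1]-P[2]; print('  yaw',np.degrees(np.arctan2(v[1],v[0])),'len',np.hypot(v[0],v[1]),'mid',(P[1]+P[2])/2)
E
```

```text
[-0.08779388  0.11662025 -0.30566901  1.15084192  0.03590043  3.14061749] [9.84, -24.09, 2.6, -2.05, 0.19, 3.02]
y [ 0.5192 -0.1739  0.0662] [ 0.5717 -0.1788  0.026 ] [ 0.4146 -0.1622  0.0299]
  yaw -6.031786823533622 len 0.15797458656378877 mid [ 0.49315 -0.1705   0.02795]
r [ 0.5111 -0.2352  0.0682] [ 0.5714 -0.2428  0.0272] [ 0.3921 -0.2219  0.0256]
  yaw -6.648645183268905 len 0.1805139883776324 mid [ 0.48175 -0.23235  0.0264 ]
g [ 0.5008 -0.2961  0.0621] [ 0.5446 -0.3025  0.027 ] [ 0.4062 -0.2866  0.0271]
  yaw -6.553658981514322 len 0.13931033701775325 mid [ 0.4754  -0.29455  0.02705]
b [ 0.5143 -0.111   0.058 ] [ 0.5508 -0.1131  0.029 ]
```

View pics/w3b.png

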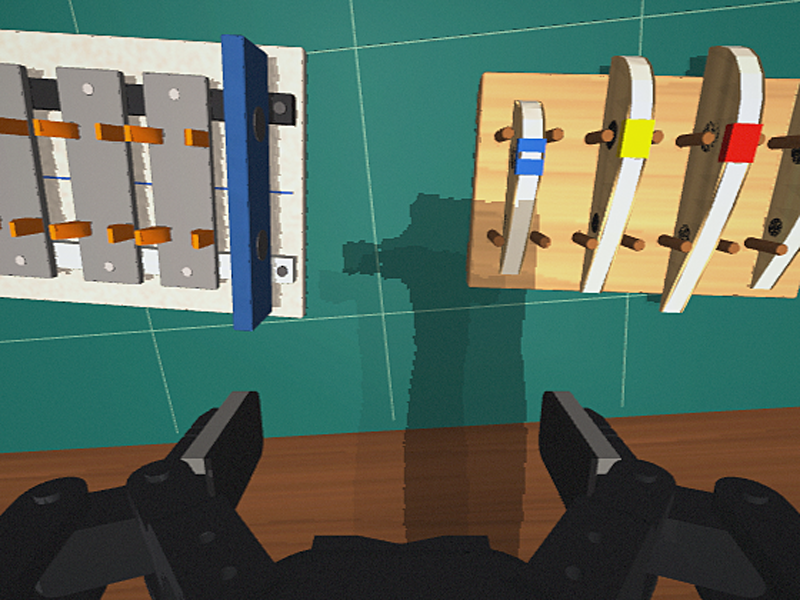

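w3 shows the jig half at left (plate at (245,180), prongs at (160,132),(120,232)...) and the blue rib (nose (530,101), tail (510,274)). Joint 6 has hit its range, so I use the half-turned grasp (yaw≈173°).

Request:
{"op": "step_arm", "data": {"steps": [[[0, -3, 0, 0, 0, -70, 8.5], [0, -3, 0, 0, 0, -70, 8.5], [0, -3, 0, 0, 0, -70, 8.5], [0, -3, 0, 0, 0, -70, 8.5], [0, -3, 0, 0, 0, -70, 8.5], [0, -3, 0, 0, 0, -70, 8.5], [0, -3, 0, 0, 0, -70, 8.5], [0, -3, 0, 0, 0, -70, 8.5], [0, -3, 0, 0, 0, -70, 8.5], [0, -3, 0, 0, 0, -70, 8.5]]]}}

```text
t: 4.8
tool_pos: [0.4437, 0.0026, 0.2386]
orientation: [-3.127, -0.033, 1.14]
wrist_force: [-0.6, 0.2, -0.4]
gripper_width: 0.085
finger_force: 0.0
```

Request:
{"op": "step_arm", "data": {"steps": [[[0, 0, 0, 0, 0, -60, 8.5], [0, 0, 0, 0, 0, -60, 8.5], [0, 0, 0, 0, 0, -60, 8.5], [0, 0, 0, 0, 0, -60, 8.5], [0, 0, 0, 0, 0, -60, 8.5], [0, 0, 0, 0, 0, -60, 8.5], [0, 0, 0, 0, 0, -60, 8.5], [0, 0, 0, 0, 0, -60, 8.5], [0, 0, 0, 0, 0, -60, 8.5], [0, 0, 0, 0, 0, -60, 8.5]]]}}

```text
t: 5.63
tool_pos: [0.4437, 0.0026, 0.2386]
orientation: [3.12, -0.029, 2.183]
wrist_force: [0.1, -0.2, -0.2]
gripper_width: 0.0852
finger_force: 0.0
```

```bash
python3 - <<'E'
from h import *
print(state()['q'][5],state()['tool_pos'],go(.56,.21,.23,173))
s=.7
def T(a,b,f): return tri(('w1',a[0]*s,a[1]*s),(f,b[0]*s,b[1]*s)).round(4)
print(T((224,191),(530,156),'w3'),T((231,132),(530,101),'w3'),T((253,304.5),(510,274),'w3'))
E
```

```text
0.9387198254851339 [0.44367779 0.00257434 0.23860727] [10.26, 21.41, 1.61, 1.84, -1.06, -47.94]
[ 0.5146 -0.1107  0.0575] [ 0.5499 -0.116   0.035 ] [ 0.4327 -0.1015  0.0286]
```

Request:
{"op": "step_arm", "data": {"steps": [[[14, 19, 1.5, 1.84, -1.06, -47.94, 8.5], [14, 19, 1.5, 1.84, -1.06, -47.94, 8.5], [14, 19, 1.5, 1.84, -1.06, -47.94, 8.5], [14, 19, 1.5, 1.84, -1.06, -47.94, 8.5], [14, 19, 1.5, 1.84, -1.06, -47.94, 8.5], [14, 19, 1.5, 1.84, -1.06, -47.94, 8.5], [14, 19, 1.5, 1.84, -1.06, -47.94, 8.5], [14, 19, 1.5, 1.84, -1.06, -47.94, 8.5], [14, 19, 1.5, 1.84, -1.06, -47.94, 8.5], [14, 19, 1.5, 1.84, -1.06, -47.94, 8.5]]]}}

```text
t: 6.47
tool_pos: [0.5185, 0.2259, 0.2317]
orientation: [-3.141, -0.0, 3.016]
wrist_force: [0.9, -0.3, 0.0]
gripper_width: 0.0852
finger_force: 0.0
```

```bash
python3 - <<'E'
from h import *
print(state()['q'],go(.49,.225,.23,173))
snap('wrist','w4')
E
```

```text
[ 4.11019612e-01  3.30248988e-01 -3.63039848e-02  1.20482997e+00
 -2.17582474e-04  5.36970688e-01] [2.82, -0.45, 0.17, -0.03, -0.02, -0.22]
```

Request:
{"op": "step_arm", "data": {"steps": [[[-8, 0, 0, 0, 0, 0, 8.5], [-8, 0, 0, 0, 0, 0, 8.5], [-8, 0, 0, 0, 0, 0, 8.5], [-8, 0, 0, 0, 0, 0, 8.5], [-8, 0, 0, 0, 0, 0, 8.5], [-8, 0, 0, 0, 0, 0, 8.5]]]}}

```text
t: 7.02
tool_pos: [0.5973, 0.2163, 0.2322]
orientation: [-3.142, -0.0, 3.018]
wrist_force: [-0.3, 0.3, 0.8]
gripper_width: 0.0849
finger_force: 0.0
```

```bash
python3 - <<'E'
from h import *
print(state()['q'],state()['tool_pos'])
snap('wrist','w5')
for f in('w4','w5'):
    i=cv2.imread(f'pics/{f}.png'); cv2.imwrite(f'pics/{f}b.png',cv2.resize(i,(800,600),interpolation=cv2.INTER_CUBIC))
E
```

```text
[3.47348324e-01 4.53804404e-01 1.58087764e-01 1.27548509e+00
 1.20545699e-04 4.71188843e-01] [0.59730403 0.2162809  0.23220417]
```

View pics/w4b.png

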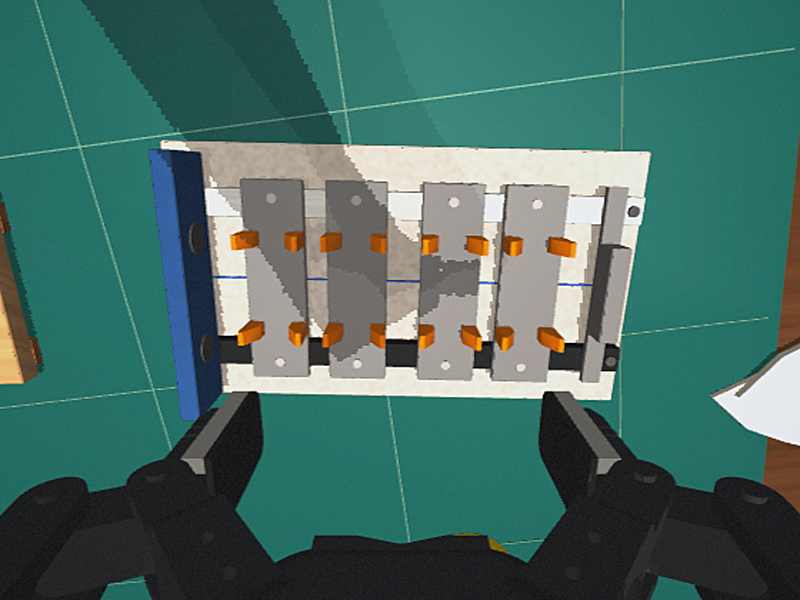

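View pics/w5b.png

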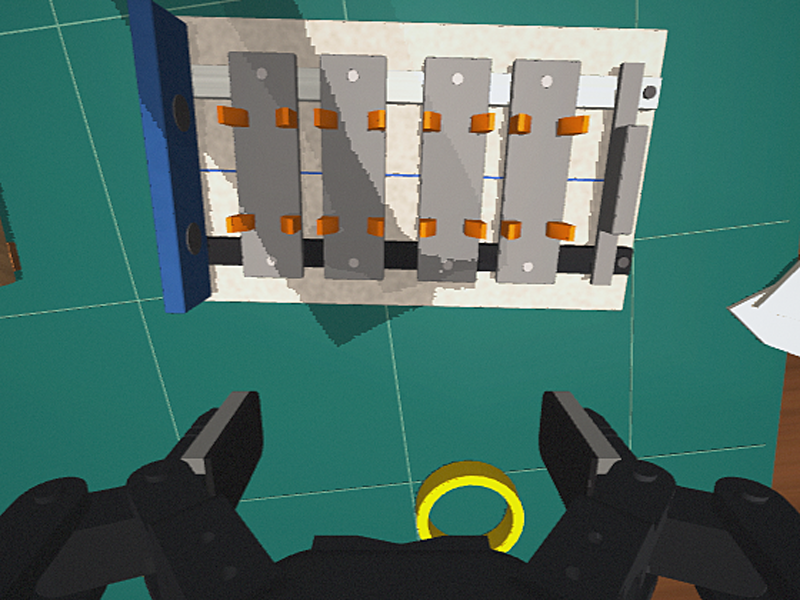

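Both jig views show four saddles with two foot screws each, e.g. d (271,199)/(281,363), c (356,200)/(357,364), b (454,203)/(445,366), a (538,204)/(521,368) in w4; root plate at left.

```bash
python3 - <<'E'
from h import *
s=.7
W4=dict(d=[(271,199),(281,363)],c=[(356,200),(357,364)],b=[(454,203),(445,366)],a=[(538,204),(521,368)])
W5=dict(d=[(262,74),(271,262)],c=[(353,76),(354,262)],b=[(457,79),(447,267)],a=[(546,81),(528,267)])
for k in 'dcba':
    P=[tri(('w4',p[0]*s,p[1]*s),('w5',q[0]*s,q[1]*s)) for p,q in zip(W4[k],W5[k])]
    v=P[1]-P[0]; print(k,P[0].round(4),P[1].round(4),'mid',((P[0]+P[1])/2).round(4),'yaw',np.degrees(np.arctan2(v[1],v[0])).round(2),np.hypot(*v[:2]).round(4))
# orange prong segmentation in both at z ~.058
for f in('w4','w5'):
    im=load(f)['image']; hsv=cv2.cvtColor(im,cv2.COLOR_RGB2HSV)
    m=cv2.inRange(hsv,(5,170,90),(18,255,255)); n,_,st,ce=cv2.connectedComponentsWithStats(m)
    for i in range(1,n):
        if st[i,4]>40: print(f,(ce[i]/s).round(1),st[i,4],(st[i,:4]/s).round(0))
print(state()['tool_pos'])
print([ (k,p) for k,p in (('y',go(.4932,-.17,.2,173)),)])
E
```

```text
d [0.4552 0.1427 0.033 ] [0.5783 0.1239 0.0316] mid [0.5168 0.1333 0.0323] yaw -8.67 0.1246
c [0.4635 0.2014 0.0314] [0.5852 0.1837 0.0351] mid [0.5243 0.1926 0.0333] yaw -8.26 0.123
b [0.474  0.2691 0.0331] [0.599 0.251 0.027] mid [0.5365 0.26   0.0301] yaw -8.28 0.1262
a [0.4823 0.3277 0.0313] [0.6046 0.3087 0.0347] mid [0.5435 0.3182 0.033 ] yaw -8.84 0.1238
w4 [245.  239.5] 196 [231. 231.  27.  19.]
w4 [293.7 240. ] 172 [284. 231.  20.  20.]
w4 [330.2 241.4] 175 [320. 233.  21.  20.]
w4 [378.2 242.7] 129 [371. 234.  16.  20.]
w4 [429.1 243.3] 132 [421. 234.  17.  20.]
w4 [476.6 244.6] 171 [467. 236.  21.  20.]
w4 [511.8 245. ] 146 [503. 237.  20.  20.]
w4 [559.7 246.1] 200 [547. 237.  29.  20.]
w4 [251.3 331.6] 203 [239. 321.  26.  24.]
w4 [297.1 331.9] 157 [289. 323.  19.  24.]
w4 [331.8 333.7] 196 [321. 323.  21.  24.]
w4 [377.5 334.8] 160 [370. 324.  16.  24.]
w4 [425.7 333.9] 138 [419. 324.  16.  26.]
w4 [470.3 336.3] 180 [461. 326.  21.  26.]
w4 [504.  336.3] 155 [496. 327.  19.  24.]
w4 [550.  338.2] 220 [539. 327.  26.  26.]
w5 [232.2 116.1] 266 [217. 106.  31.  21.]
w5 [285.7 117.8] 196 [276. 107.  21.  21.]
w5 [324.8 118.3] 203 [314. 109.  23.  20.]
w5 [376.1 119.5] 144 [369. 110.  17.  20.]
w5 [431.  120.9] 146 [423. 111.  17.  20.]
w5 [480.2 122.6] 161 [471. 113.  20.  20.]
w5 [519.1 124.3] 149 [509. 114.  23.  20.]
w5 [570.6 125.1] 228 [557. 116.  31.  20.]
w5 [240.7 222.3] 201 [226. 214.  29.  19.]
w5 [290.  223.7] 157 [281. 216.  20.  19.]
w5 [327.  224.6] 173 [317. 216.  21.  19.]
w5 [375.5 225.5] 141 [367. 217.  17.  20.]
w5 [426.9 226.8] 133 [419. 219.  17.  19.]
w5 [474.5 228.3] 170 [464. 220.  21.  19.]
w5 [510.1 228.9] 132 [501. 221.  20.  19.]
w5 [558.4 230. ] 197 [546. 221.  30.  20.]
[0.59722842 0.21652687 0.23240141]
[('y', [5.57, -39.64, 3.24, 0.0, -0.0, -0.06])]
```

```bash
python3 - <<'E'
from h import *
s=.7
D=dict(w4=dict(d=[(269.3,239.7),(274.2,331.7)],c=[(354.2,242),(354.6,334.2)],b=[(452.8,244),(448,335)],a=[(535.7,245.5),(527,337.2)]),w5=dict(d=[(259,117),(265.3,223)],c=[(350.4,118.9),(351.2,225)],b=[(455.6,121.7),(450.7,227.5)],a=[(544.8,124.7),(534.2,229.4)]))
for k in 'dcba':
    P=[tri(*[(f,D[f][k][i][0]*s,D[f][k][i][1]*s) for f in D]) for i in(0,1)]
    print(k,P[0].round(4),P[1].round(4),((P[0]+P[1])/2).round(4))
print(go(.4818,-.2324,.16,173),go(.4818,-.2324,.16,173,(.5973,.2163,.2322,172.9)))
print(go(.4818,-.2324,.034,173,(.4818,-.2324,.16,173)))
E
```

```text
d [0.4819 0.1382 0.0429] [0.5494 0.1277 0.0413] [0.5157 0.133  0.0421]
c [0.4907 0.197  0.0452] [0.5579 0.1869 0.0442] [0.5243 0.192  0.0447]
b [0.5008 0.2645 0.0445] [0.5686 0.2551 0.0403] [0.5347 0.2598 0.0424]
a [0.5096 0.3225 0.0417] [0.5769 0.3126 0.0424] [0.5432 0.3175 0.042 ]
[5.94, -45.97, 7.24, 0.0, -0.0, -0.06] [5.92, -45.95, 7.22, 0.0, 0.0, -0.1]
[0.0, -0.0, 12.6, 0.0, 0.0, 0.0]
```

Request:
{"op": "step_arm", "data": {"steps": [[[5.94, -45.97, 7.2, 0, 0, 0, 5], [5.94, -45.97, 7.2, 0, 0, 0, 5], [5.94, -45.97, 7.2, 0, 0, 0, 5], [5.94, -45.97, 7.2, 0, 0, 0, 5], [5.94, -45.97, 7.2, 0, 0, 0, 5], [5.94, -45.97, 7.2, 0, 0, 0, 5], [5.94, -45.97, 7.2, 0, 0, 0, 5], [5.94, -45.97, 7.2, 0, 0, 0, 5], [5.94, -45.97, 7.2, 0, 0, 0, 5], [5.94, -45.97, 7.2, 0, 0, 0, 5]]]}}

```text
t: 7.9
tool_pos: [0.4945, -0.183, 0.1685]
orientation: [-3.141, 0.001, 3.019]
wrist_force: [1.9, -0.7, -0.3]
gripper_width: 0.0502
finger_force: 0.0
```

Request:
{"op": "step_arm", "data": {"steps": [[[0, 0, 0, 0, 0, 0, 5], [0, 0, 0, 0, 0, 0, 5]]]}}

```text
t: 8.07
tool_pos: [0.4944, -0.1832, 0.1681]
orientation: [3.141, 0.0, 3.015]
wrist_force: [-0.2, 0.6, -0.1]
gripper_width: 0.05
finger_force: 0.0
```

```bash
python3 - <<'E'
from h import *
print(go(.4818,-.2324,.10,173))
E
```

```text
[0.62, -5.04, 6.81, 0.02, 0.0, -0.28]
```

Request:
{"op": "step_arm", "data": {"steps": [[[0.62, -5.04, 6.8, 0, 0, -0.3, 5], [0.62, -5.04, 6.8, 0, 0, -0.3, 5], [0.62, -5.04, 6.8, 0, 0, -0.3, 5], [0.62, -5.04, 6.8, 0, 0, -0.3, 5]]]}}

```text
t: 8.4
tool_pos: [0.482, -0.2294, 0.0985]
orientation: [3.139, -0.004, 3.024]
wrist_force: [0.3, 0.9, 0.6]
gripper_width: 0.0497
finger_force: 0.0
```

Request:
{"op": "step_arm", "data": {"steps": [[[0, 0, 3, 0, 0, 0, 5], [0, 0, 6.6, 0, 0, 0, 5], [0, 0, 6.6, 0, 0, 0, 5], [0, 0, 6.6, 0, 0, 0, 5], [0, 0, 6.6, 0, 0, 0, 5]]]}}

```text
t: 8.82
tool_pos: [0.4853, -0.2306, 0.0359]
orientation: [-3.141, 0.002, 3.026]
wrist_force: [-1.0, -1.1, 0.4]
gripper_width: 0.0501
finger_force: 0.0
```

Request:
{"op": "step_arm", "data": {"steps": [[[0, 0, 0, 0, 0, 0, 1], [0, 0, 0, 0, 0, 0, 1], [0, 0, 0, 0, 0, 0, 1], [0, 0, 0, 0, 0, 0, 1], [0, 0, 0, 0, 0, 0, 1], [0, 0, 0, 0, 0, 0, 1]]], "newtons": 25}}

```text
t: 9.32
tool_pos: [0.4852, -0.2317, 0.0357]
orientation: [-3.141, 0.004, 3.024]
wrist_force: [0.4, 0.9, 8.8]
gripper_width: 0.0152
finger_force: 25.8
```

Request:
{"op": "step_arm", "data": {"steps": [[[0, 0, -3, 0, 0, 0, 1], [0, 0, -7, 0, 0, 0, 1], [0, 0, -10, 0, 0, 0, 1], [0, 0, -10, 0, 0, 0, 1], [0, 0, -10, 0, 0, 0, 1]]]}}

```text
t: 9.73
tool_pos: [0.4854, -0.2322, 0.1364]
orientation: [-3.14, 0.006, 3.024]
wrist_force: [0.2, 0.3, -1.3]
gripper_width: 0.0151
finger_force: 24.7
```

```bash
python3 - <<'E'
from h import *
print(state()['gripper_width'],go(.5197,.1332,.13,171.7))
E
```

```text
0.01507196697654555 [0.89, 36.69, 0.57, -0.1, 0.32, 1.55]
```

Request:
{"op": "step_arm", "data": {"steps": [[[0.9, 36.7, 0.6, 0, 0.3, 1.55, 1], [0.9, 36.7, 0.6, 0, 0.3, 1.55, 1], [0.9, 36.7, 0.6, 0, 0.3, 1.55, 1], [0.9, 36.7, 0.6, 0, 0.3, 1.55, 1], [0.9, 36.7, 0.6, 0, 0.3, 1.55, 1], [0.9, 36.7, 0.6, 0, 0.3, 1.55, 1], [0.9, 36.7, 0.6, 0, 0.3, 1.55, 1], [0.9, 36.7, 0.6, 0, 0.3, 1.55, 1], [0.9, 36.7, 0.6, 0, 0.3, 1.55, 1], [0.9, 36.7, 0.6, 0, 0.3, 1.55, 1]]]}}

```text
t: 10.57
tool_pos: [0.5175, 0.14, 0.1264]
orientation: [3.139, -0.007, 3.004]
wrist_force: [0.4, -0.8, 0.3]
gripper_width: 0.016
finger_force: 24.9
```

Request:
{"op": "step_arm", "data": {"steps": [[[0, 0, 0, 0, 0, 0, 1], [0, 0, 0, 0, 0, 0, 1]]]}}

```text
t: 10.73
tool_pos: [0.5164, 0.1338, 0.1266]
orientation: [-3.14, -0.008, 2.997]
wrist_force: [-0.7, 0.1, -0.5]
gripper_width: 0.0159
finger_force: 24.9
```

```bash
python3 - <<'E'
from h import *
print(go(.5197,.1332,.095,171.7))
snap('wrist','w6'); snap('side','s6')
i=cv2.imread('pics/w6.png'); cv2.imwrite('pics/w6b.png',cv2.resize(i,(800,600),interpolation=cv2.INTER_CUBIC))
E
```

```text
[-0.36, -0.01, 3.15, -0.1, -0.44, 0.04]
```

View pics/w6b.png

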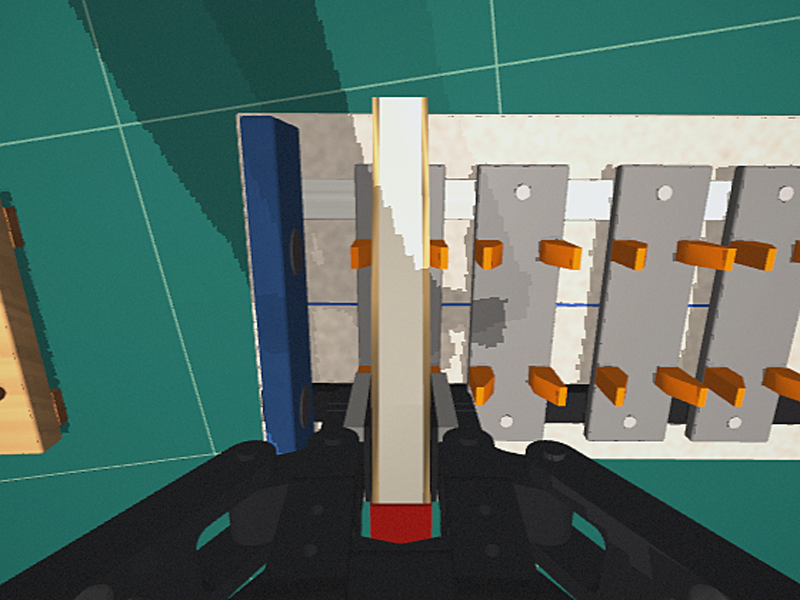

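Red rib is centred in the grip, upright and in line with saddle d; its tail end at (400,97).

```bash
python3 - <<'E'
from h import *
a=np.radians(-8.2); u=np.array([np.cos(a),np.sin(a)])
st=state(); print(st['tool_pos'],st['orientation'])
for z in(.116,.12):
    t=atz('w6',280,97*.7,z); print(t, 'mid',t[:2]+.09*u, 'along offset of rib mid from tcp', (t[:2]+.09*u-st['tool_pos'][:2])@u)
E
```

```text
[0.51687774 0.13293268 0.12709782] [-3.1403838  -0.00684245  2.99541385]
[0.42442396 0.14696988 0.116     ] mid [0.51350382 0.13413328] along offset of rib mid from tcp -0.0035106692967456932
[0.42498547 0.1468971  0.12      ] mid [0.51406533 0.1340605 ] along offset of rib mid from tcp -0.0029445209548158474
```

Request:
{"op": "step_arm", "data": {"steps": [[[-0.3, 0, 2.5, 0, -0.4, 0, 1], [-0.3, 0, 4.5, 0, -0.4, 0, 1], [-0.3, 0, 5, 0, -0.4, 0, 1], [-0.3, 0, 5, 0, -0.4, 0, 1], [-0.3, 0, 5, 0, -0.4, 0, 1]]]}}

```text
t: 11.25
tool_pos: [0.5204, 0.133, 0.0781]
orientation: [-3.141, 0.001, 2.996]
wrist_force: [1.2, -0.4, 0.6]
gripper_width: 0.0157
finger_force: 24.9
```

```bash
python3 - <<'E'
from h import *
print(state()['tool_pos'],go(.5196,.1327,.043,171.7))
E
```

```text
[0.52036217 0.13300386 0.07807122] [0.08, -0.04, 3.51, -0.02, 0.08, -0.07]
```

Request:
{"op": "step_arm", "data": {"steps": [[[0.1, 0, 1, 0, 0, 0, 1], [0.1, 0, 2, 0, 0, 0, 1], [0.1, 0, 3, 0, 0, 0, 1], [0.1, 0, 3.5, 0, 0, 0, 1], [0.1, 0, 3.5, 0, 0, 0, 1], [0.1, 0, 3.5, 0, 0, 0, 1]]]}}

```text
t: 11.75
tool_pos: [0.5193, 0.134, 0.0426]
orientation: [-3.141, 0.001, 2.997]
wrist_force: [1.3, -0.1, -0.8]
gripper_width: 0.0159
finger_force: 25.1
```

Request:
{"op": "step_arm", "data": {"steps": [[[0, 0, 0.1, 0, 0, 0, 1], [0, 0, 0.2, 0, 0, 0, 1], [0, 0, 0.2, 0, 0, 0, 1]]]}}

```text
t: 12.0
tool_pos: [0.5198, 0.1342, 0.0416]
orientation: [3.141, 0.003, 2.997]
wrist_force: [-0.3, -0.7, 4.5]
gripper_width: 0.0153
finger_force: 25.5
```

Request:
{"op": "step_arm", "data": {"steps": [[[0, 0, 0, 0, 0, 0, 2.2], [0, 0, 0, 0, 0, 0, 3.5], [0, 0, 0, 0, 0, 0, 3.5], [0, 0, 0, 0, 0, 0, 3.5]]]}}

```text
t: 12.33
tool_pos: [0.5195, 0.1341, 0.0408]
orientation: [-3.142, 0.002, 2.997]
wrist_force: [-0.0, 0.3, 0.3]
gripper_width: 0.0351
finger_force: 0.0
```

Request:
{"op": "step_arm", "data": {"steps": [[[0, 0, -2, 0, 0, 0, 3.5], [0, 0, -5, 0, 0, 0, 3.5], [0, 0, -9, 0, 0, 0, 4.5], [0, 0, -9, 0, 0, 0, 5], [0, 0, -9, 0, 0, 0, 5]]]}}

```text
t: 12.75
tool_pos: [0.5217, 0.1347, 0.1334]
orientation: [3.139, 0.008, 2.997]
wrist_force: [0.1, 0.2, -0.9]
gripper_width: 0.0503
finger_force: 0.0
```

```bash
python3 - <<'E'
from h import *
snap('wrist','w7')
i=cv2.imread('pics/w7.png'); cv2.imwrite('pics/w7b.png',cv2.resize(i,(800,600),interpolation=cv2.INTER_CUBIC))
print(state()['tool_pos'],go(.4932,-.1705,.12,173))
E
```

```text
[0.52004301 0.13428432 0.13156548] [-1.73, -30.55, 1.14, 0.04, 0.23, -1.28]
```

View pics/w7b.png

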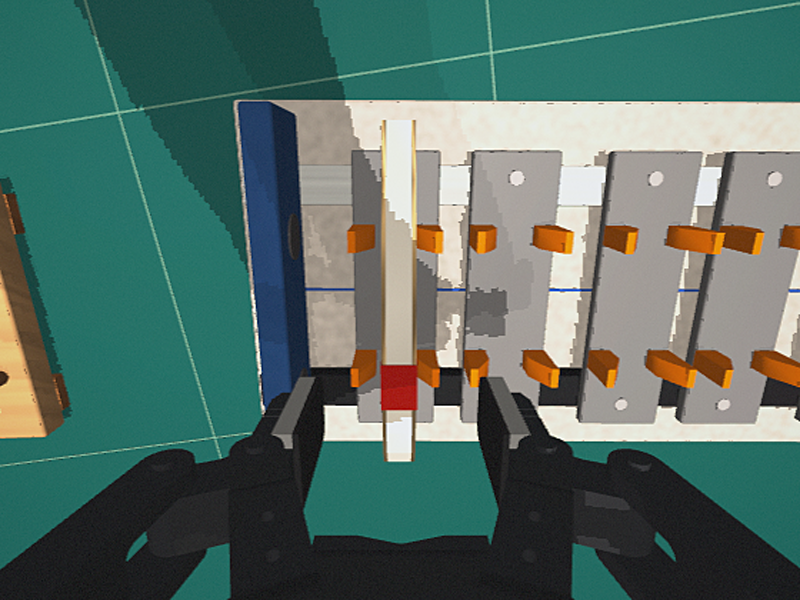

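Red rib is seated upright in saddle d (tail (399,121), nose (399,460) over the black rail). Next: yellow.

Request:
{"op": "step_arm", "data": {"steps": [[[-1.7, -30.55, 0.5, 0, 0.2, -1.3, 5], [-1.7, -30.55, 0.5, 0, 0.2, -1.3, 5], [-1.7, -30.55, 0.5, 0, 0.2, -1.3, 5], [-1.7, -30.55, 0.5, 0, 0.2, -1.3, 5], [-1.7, -30.55, 0.5, 0, 0.2, -1.3, 5], [-1.7, -30.55, 0.5, 0, 0.2, -1.3, 5], [-1.7, -30.55, 0.5, 0, 0.2, -1.3, 5], [-1.7, -30.55, 0.5, 0, 0.2, -1.3, 5], [-1.7, -30.55, 0.5, 0, 0.2, -1.3, 5], [-1.7, -30.55, 0.5, 0, 0.2, -1.3, 5]]]}}

```text
t: 13.63
tool_pos: [0.4907, -0.1709, 0.1241]
orientation: [3.14, -0.005, 3.017]
wrist_force: [-0.1, 0.5, 0.9]
gripper_width: 0.0501
finger_force: 0.0
```

Request:
{"op": "step_arm", "data": {"steps": [[[0, 0, 0, 0, 0, 0, 5], [0, 0, 0, 0, 0, 0, 5]]]}}

```text
t: 13.8
tool_pos: [0.4917, -0.1693, 0.1251]
orientation: [3.141, -0.003, 3.021]
wrist_force: [0.3, 0.3, 0.2]
gripper_width: 0.0497
finger_force: 0.0
```

```bash
python3 - <<'E'
from h import *
a=np.radians(-8.2); u=np.array([np.cos(a),np.sin(a)])
t=atz('w7',399.3*.7,121*.7,.034); n=atz('w7',399*.7,460*.7,.034)
print('red mid',t[:2]+.09*u)
print(state()['tool_pos'],go(.4932,-.1705,.10,173))
E
```

```text
red mid [0.51832982 0.13499895]
[ 0.49170129 -0.16925738  0.12514554] [-0.17, -0.11, 2.51, 0.04, -0.19, 0.12]
```

Request:
{"op": "step_arm", "data": {"steps": [[[-0.15, -0.1, 3, 0, -0.2, 0.1, 5], [-0.15, -0.1, 6, 0, -0.2, 0.1, 5], [-0.15, -0.1, 8.9, 0, -0.2, 0.1, 5], [-0.15, -0.1, 8.9, 0, -0.2, 0.1, 5], [-0.15, -0.1, 8.9, 0, -0.2, 0.1, 5], [-0.15, -0.1, 8.9, 0, -0.2, 0.1, 5]]]}}

```text
t: 14.3
tool_pos: [0.4943, -0.1712, 0.0379]
orientation: [-3.141, 0.003, 3.019]
wrist_force: [0.1, 0.5, -0.0]
gripper_width: 0.05
finger_force: 0.0
```

Request:
{"op": "step_arm", "data": {"steps": [[[0, 0, 0, 0, 0, 0, 1], [0, 0, 0, 0, 0, 0, 1], [0, 0, 0, 0, 0, 0, 1], [0, 0, 0, 0, 0, 0, 1], [0, 0, 0, 0, 0, 0, 1], [0, 0, 0, 0, 0, 0, 1]]], "newtons": 25}}

```text
t: 14.8
tool_pos: [0.4948, -0.1722, 0.0385]
orientation: [-3.141, 0.005, 3.018]
wrist_force: [-0.4, 1.1, 5.9]
gripper_width: 0.0156
finger_force: 25.4
```

Request:
{"op": "step_arm", "data": {"steps": [[[0, 0, -3, 0, 0, 0, 1], [0, 0, -7, 0, 0, 0, 1], [0, 0, -10, 0, 0, 0, 1], [0, 0, -10, 0, 0, 0, 1], [0, 0, -10, 0, 0, 0, 1]]]}}

```text
t: 15.22
tool_pos: [0.495, -0.1726, 0.1393]
orientation: [-3.14, 0.007, 3.018]
wrist_force: [0.0, 0.4, -0.9]
gripper_width: 0.016
finger_force: 24.5
```

```bash
python3 - <<'E'
from h import *
print(go(.5243,.1923,.13,171.7))
E
```

```text
[1.61, 36.57, 0.88, -0.07, 0.42, 1.21]
```

Request:
{"op": "step_arm", "data": {"steps": [[[1.45, 36.6, 0.9, 0, 0.4, 1.2, 1], [1.45, 36.6, 0.9, 0, 0.4, 1.2, 1], [1.45, 36.6, 0.9, 0, 0.4, 1.2, 1], [1.45, 36.6, 0.9, 0, 0.4, 1.2, 1], [1.45, 36.6, 0.9, 0, 0.4, 1.2, 1], [1.45, 36.6, 0.9, 0, 0.4, 1.2, 1], [1.45, 36.6, 0.9, 0, 0.4, 1.2, 1], [1.45, 36.6, 0.9, 0, 0.4, 1.2, 1], [1.45, 36.6, 0.9, 0, 0.4, 1.2, 1], [1.45, 36.6, 0.9, 0, 0.4, 1.2, 1]]]}}

```text
t: 16.05
tool_pos: [0.5237, 0.1989, 0.1261]
orientation: [3.139, -0.006, 3.004]
wrist_force: [0.9, -0.4, -0.3]
gripper_width: 0.0157
finger_force: 24.7
```

Request:
{"op": "step_arm", "data": {"steps": [[[0, 0, 0, 0, 0, 0, 1], [0, 0, 0, 0, 0, 0, 1], [0, 0, 0, 0, 0, 0, 1]]]}}

```text
t: 16.3
tool_pos: [0.523, 0.1917, 0.1269]
orientation: [-3.14, -0.007, 2.996]
wrist_force: [0.1, -0.6, -0.3]
gripper_width: 0.0154
finger_force: 24.7
```

```bash
python3 - <<'E'
from h import *
print(state()['tool_pos'],go(.5259,.1921,.0455,171.7))
snap('wrist','w8')
i=cv2.imread('pics/w8.png'); cv2.imwrite('pics/w8b.png',cv2.resize(i,(800,600),interpolation=cv2.INTER_CUBIC))
E
```

```text
[0.52304305 0.19174614 0.1269229 ] [-0.33, 0.09, 8.14, -0.09, -0.4, -0.06]
```

View pics/w8b.png

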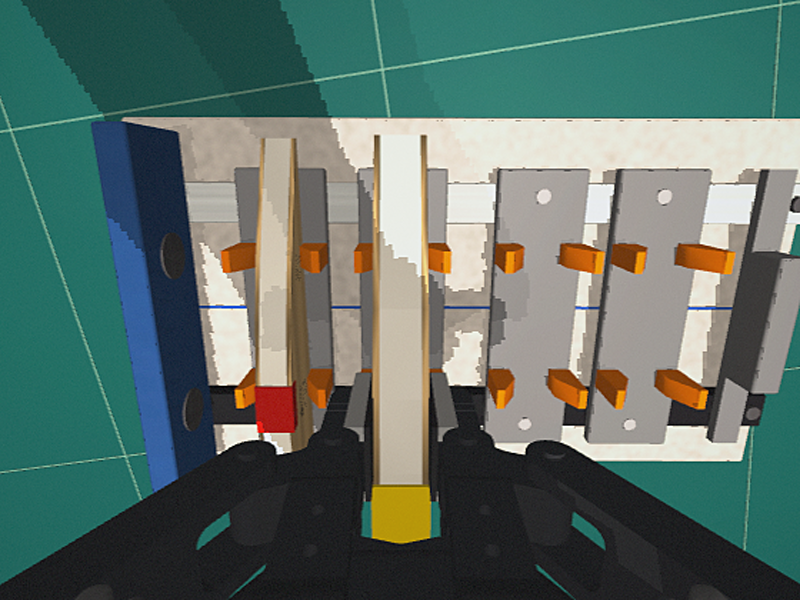

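Yellow held straight, tail end at (401,136); red in saddle d with tail at (277,139).

```bash
python3 - <<'E'
from h import *
a=np.radians(-8.2); u=np.array([np.cos(a),np.sin(a)]); s=.7
st=state()
t=atz('w8',401*s,136*s,.1155)[:2]; print('yellow off',(t+.08*u-st['tool_pos'][:2])@u)
print('red mid',atz('w8',277*s,139*s,.034)[:2]+.09*u)
for n,p,q in(('b',(544,197),(525,424)),('a',(664,197),(629,424))): print(n,(atz('w8',p[0]*s,p[1]*s,.032)+atz('w8',q[0]*s,q[1]*s,.032))/2)
for n,p,q in(('d?',(0,0),(0,0)),('c7',(517,178),(0,0))): pass
print('b from w7',(atz('w7',656*s,179*s,.032)+atz('w7',621.5*s,405*s,.032))/2)
E
```

```text
yellow off -0.002388572768600157
red mid [0.51814302 0.13422992]
b [0.53505646 0.26032314 0.032     ]
a [0.54353356 0.31796085 0.032     ]
b from w7 [0.53527113 0.26037481 0.032     ]
```

Request:
{"op": "step_arm", "data": {"steps": [[[-0.25, 0.05, 2.5, 0, -0.4, 0, 1], [-0.25, 0.05, 5, 0, -0.4, 0, 1], [-0.25, 0.05, 5, 0, -0.4, 0, 1], [-0.25, 0.05, 6, 0, -0.4, 0, 1], [-0.25, 0.05, 7, 0, -0.4, 0, 1], [-0.25, 0.05, 8, 0, -0.4, 0, 1], [-0.25, 0.05, 8.1, 0, -0.4, 0, 1], [-0.25, 0.05, 8.1, 0, -0.4, 0, 1], [-0.25, 0.05, 8.1, 0, -0.4, 0, 1]]]}}

```text
t: 17.1
tool_pos: [0.5264, 0.1935, 0.0471]
orientation: [3.141, 0.002, 2.997]
wrist_force: [-0.4, 1.1, -0.5]
gripper_width: 0.0153
finger_force: 24.7
```

Request:
{"op": "step_arm", "data": {"steps": [[[0, 0, 0.1, 0, 0, 0, 1], [0, 0, 0.2, 0, 0, 0, 1], [0, 0, 0.2, 0, 0, 0, 1]]]}}

```text
t: 17.35
tool_pos: [0.5263, 0.1935, 0.0451]
orientation: [3.141, 0.002, 2.997]
wrist_force: [-0.4, -0.3, -0.4]
gripper_width: 0.0157
finger_force: 24.7
```

Request:
{"op": "step_arm", "data": {"steps": [[[0.05, -0.1, 0.05, 0, 0, 0, 1], [0.05, -0.1, 0.1, 0, 0, 0, 1], [0.05, -0.1, 0.15, 0, 0, 0, 1]]]}}

```text
t: 17.6
tool_pos: [0.5257, 0.1926, 0.0445]
orientation: [3.141, 0.003, 2.997]
wrist_force: [-3.3, 0.0, 11.1]
gripper_width: 0.0153
finger_force: 26.4
```

Request:
{"op": "step_arm", "data": {"steps": [[[0, 0, 0, 0, 0, 0, 2.2], [0, 0, 0, 0, 0, 0, 3.5], [0, 0, 0, 0, 0, 0, 3.5], [0, 0, 0, 0, 0, 0, 3.5]]]}}

```text
t: 17.93
tool_pos: [0.5254, 0.1924, 0.0432]
orientation: [-3.141, 0.002, 2.997]
wrist_force: [0.1, 0.5, 0.5]
gripper_width: 0.0352
finger_force: 0.0
```

Request:
{"op": "step_arm", "data": {"steps": [[[0, 0, -2, 0, 0, 0, 3.5], [0, 0, -5, 0, 0, 0, 3.5], [0, 0, -9, 0, 0, 0, 3.8], [0, 0, -9, 0, 0, 0, 4], [0, 0, -9, 0, 0, 0, 4]]]}}

```text
t: 18.35
tool_pos: [0.5275, 0.1933, 0.1359]
orientation: [3.139, 0.007, 2.997]
wrist_force: [-0.8, -0.0, 0.6]
gripper_width: 0.0404
finger_force: 0.0
```

```bash
python3 - <<'E'
from h import *
snap('wrist','w9')
print(state()['tool_pos'],go(.4754,-.2946,.13,173))
E
```

```text
[0.52592103 0.19274135 0.13397951] [-2.02, -48.95, 0.36, 0.05, 0.21, -1.28]
```

Request:
{"op": "step_arm", "data": {"steps": [[[-2, -48.95, 0.4, 0, 0.2, -1.3, 5], [-2, -48.95, 0.4, 0, 0.2, -1.3, 5], [-2, -48.95, 0.4, 0, 0.2, -1.3, 5], [-2, -48.95, 0.4, 0, 0.2, -1.3, 5], [-2, -48.95, 0.4, 0, 0.2, -1.3, 5], [-2, -48.95, 0.4, 0, 0.2, -1.3, 5], [-2, -48.95, 0.4, 0, 0.2, -1.3, 5], [-2, -48.95, 0.4, 0, 0.2, -1.3, 5], [-2, -48.95, 0.4, 0, 0.2, -1.3, 5], [-2, -48.95, 0.4, 0, 0.2, -1.3, 5]]]}}

```text
t: 19.23
tool_pos: [0.4801, -0.2232, 0.1281]
orientation: [3.14, -0.005, 3.02]
wrist_force: [0.8, -0.5, 0.1]
gripper_width: 0.0499
finger_force: 0.0
```

Request:
{"op": "step_arm", "data": {"steps": [[[0, 0, 0, 0, 0, 0, 5], [0, 0, 0, 0, 0, 0, 5]]]}}

```text
t: 19.4
tool_pos: [0.4805, -0.2236, 0.1281]
orientation: [3.141, -0.005, 3.015]
wrist_force: [0.7, -0.4, 0.9]
gripper_width: 0.0498
finger_force: 0.0
```

```bash
python3 - <<'E'
from h import *
print(state()['tool_pos'],go(.4754,-.2946,.10,173))
i=cv2.imread('pics/w9.png'); cv2.imwrite('pics/w9b.png',cv2.resize(i,(800,600),interpolation=cv2.INTER_CUBIC))
E
```

```text
[ 0.48049177 -0.22358313  0.1280554 ] [-0.4, -7.11, 2.8, 0.06, -0.27, -0.25]
```

View pics/w9b.png

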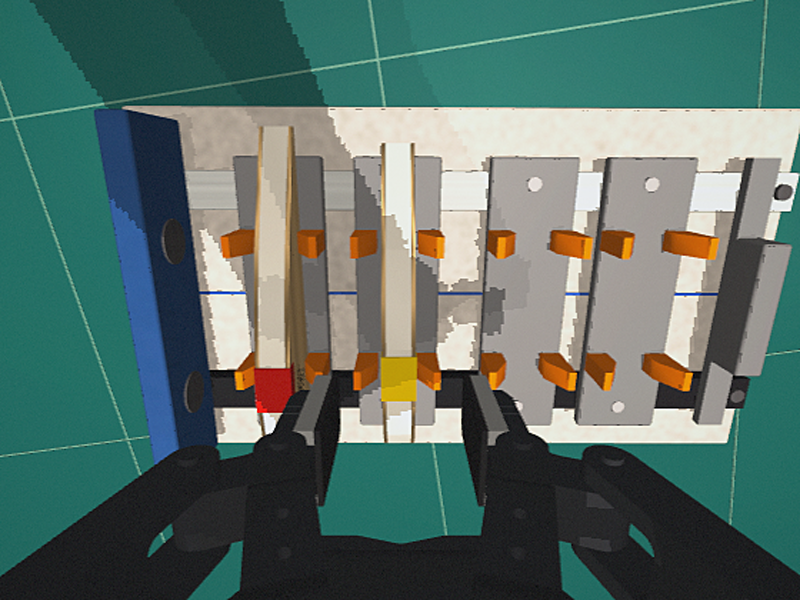

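Yellow is seated in saddle c (tail (397,143), nose (397,442)), upright and centred. Now green.

Request:
{"op": "step_arm", "data": {"steps": [[[-0.4, -7.1, 2, 0, -0.3, -0.2, 5], [-0.4, -7.1, 2, 0, -0.3, -0.2, 5], [-0.4, -7.1, 2, 0, -0.3, -0.2, 5], [-0.4, -7.1, 2, 0, -0.3, -0.2, 5], [-0.4, -7.1, 2, 0, -0.3, -0.2, 5]]]}}

```text
t: 19.82
tool_pos: [0.4768, -0.2909, 0.109]
orientation: [3.14, 0.001, 3.024]
wrist_force: [-0.4, 0.7, 0.6]
gripper_width: 0.05
finger_force: 0.0
```

```bash
python3 - <<'E'
from h import *
a=np.radians(-8.2); u=np.array([np.cos(a),np.sin(a)]); s=.7
print('y mid',atz('w9',397*s,143*s,.034)[:2]+.08*u,'r mid',atz('w9',276*s,127*s,.034)[:2]+.09*u)
print(state()['tool_pos'],go(.4754,-.2946,.036,173))
E
```

```text
y mid [0.52369405 0.19256153] r mid [0.51805986 0.13484766]
[ 0.4768487  -0.29090324  0.10898305] [0.11, -0.4, 7.3, 0.11, 0.07, 0.29]
```

Request:
{"op": "step_arm", "data": {"steps": [[[0.1, -0.4, 1, 0, 0, 0.3, 5], [0.1, -0.4, 3, 0, 0, 0.3, 5], [0.1, -0.4, 6, 0, 0, 0.3, 5], [0.1, -0.4, 7.3, 0, 0, 0.3, 5], [0.1, -0.4, 7.3, 0, 0, 0.3, 5], [0.1, -0.4, 7.3, 0, 0, 0.3, 5], [0.1, -0.4, 7.3, 0, 0, 0.3, 5]]]}}

```text
t: 20.4
tool_pos: [0.477, -0.2965, 0.0378]
orientation: [-3.141, 0.005, 3.019]
wrist_force: [-1.0, -0.4, 0.8]
gripper_width: 0.0502
finger_force: 0.0
```

Request:
{"op": "step_arm", "data": {"steps": [[[0, 0, 0, 0, 0, 0, 1], [0, 0, 0, 0, 0, 0, 1], [0, 0, 0, 0, 0, 0, 1], [0, 0, 0, 0, 0, 0, 1], [0, 0, 0, 0, 0, 0, 1], [0, 0, 0, 0, 0, 0, 1]]], "newtons": 25}}

```text
t: 20.9
tool_pos: [0.4772, -0.2966, 0.0382]
orientation: [3.141, 0.006, 3.018]
wrist_force: [0.3, 3.0, 6.3]
gripper_width: 0.0153
finger_force: 25.6
```

Request:
{"op": "step_arm", "data": {"steps": [[[0, 0, -3, 0, 0, 0, 1], [0, 0, -7, 0, 0, 0, 1], [0, 0, -10, 0, 0, 0, 1], [0, 0, -10, 0, 0, 0, 1], [0, 0, -10, 0, 0, 0, 1]]]}}

```text
t: 21.32
tool_pos: [0.4775, -0.298, 0.1394]
orientation: [-3.139, 0.009, 3.018]
wrist_force: [-0.5, -0.3, -0.1]
gripper_width: 0.0151
finger_force: 24.8
```

```bash
python3 - <<'E'
from h import *
print(go(.5353,.260,.13,171.7))
E
```

```text
[1.16, 56.09, 0.77, -0.16, 0.49, 1.21]
```

Request:
{"op": "step_arm", "data": {"steps": [[[1, 56, 0.8, 0, 0.5, 1.2, 1], [1, 56, 0.8, 0, 0.5, 1.2, 1], [1, 56, 0.8, 0, 0.5, 1.2, 1], [1, 56, 0.8, 0, 0.5, 1.2, 1], [1, 56, 0.8, 0, 0.5, 1.2, 1], [1, 56, 0.8, 0, 0.5, 1.2, 1], [1, 56, 0.8, 0, 0.5, 1.2, 1], [1, 56, 0.8, 0, 0.5, 1.2, 1], [1, 56, 0.8, 0, 0.5, 1.2, 1], [1, 56, 0.8, 0, 0.5, 1.2, 1]]]}}

```text
t: 22.15
tool_pos: [0.5185, 0.1192, 0.1293]
orientation: [-3.14, -0.008, 2.997]
wrist_force: [0.9, -0.8, -0.5]
gripper_width: 0.0153
finger_force: 24.8
```

Request:
{"op": "step_arm", "data": {"steps": [[[0, 0, 0, 0, 0, 0, 1], [0, 0, 0, 0, 0, 0, 1]]]}}

```text
t: 22.32
tool_pos: [0.5188, 0.1195, 0.1293]
orientation: [-3.14, -0.007, 3.002]
wrist_force: [-0.3, -0.5, -0.5]
gripper_width: 0.0153
finger_force: 24.9
```

```bash
python3 - <<'E'
from h import *
print(state()['tool_pos'],go(.5371,.2597,.12,171.7))
E
```

```text
[0.51883768 0.11945229 0.12926879] [0.14, 14.14, 0.91, -0.09, -0.43, 0.28]
```

Request:
{"op": "step_arm", "data": {"steps": [[[0.1, 14.1, 0.9, 0, -0.4, 0.3, 1], [0.1, 14.1, 0.9, 0, -0.4, 0.3, 1], [0.1, 14.1, 0.9, 0, -0.4, 0.3, 1], [0.1, 14.1, 0.9, 0, -0.4, 0.3, 1], [0.1, 14.1, 0.9, 0, -0.4, 0.3, 1], [0.1, 14.1, 0.9, 0, -0.4, 0.3, 1], [0.1, 14.1, 0.9, 0, -0.4, 0.3, 1]]]}}

```text
t: 22.9
tool_pos: [0.5384, 0.2549, 0.1211]
orientation: [-3.139, 0.0, 2.99]
wrist_force: [-1.1, 0.2, 0.0]
gripper_width: 0.0154
finger_force: 24.9
```

```bash
python3 - <<'E'
from h import *
print(state()['tool_pos'],go(.5371,.2597,.08,171.7))
E
```

```text
[0.53842282 0.25493676 0.12114532] [0.2, 0.46, 4.11, -0.14, 0.0, -0.38]
```

Request:
{"op": "step_arm", "data": {"steps": [[[0.2, 0.4, 2, -0.1, 0, -0.4, 1], [0.2, 0.4, 4, -0.1, 0, -0.4, 1], [0.2, 0.4, 4, -0.1, 0, -0.4, 1], [0.2, 0.4, 4, -0.1, 0, -0.4, 1]]]}}

```text
t: 23.23
tool_pos: [0.5365, 0.259, 0.0811]
orientation: [-3.141, -0.001, 2.997]
wrist_force: [0.1, 0.3, 0.5]
gripper_width: 0.0156
finger_force: 24.9
```

```bash
python3 - <<'E'
from h import *
print(state()['tool_pos'],go(.5371,.2597,.0447,171.7))
E
```

```text
[0.53654535 0.258956   0.08113062] [-0.05, 0.09, 3.64, -0.05, -0.06, -0.01]
```

Request:
{"op": "step_arm", "data": {"steps": [[[-0.05, 0.05, 1, 0, 0, 0, 1], [-0.05, 0.05, 2, 0, 0, 0, 1], [-0.05, 0.05, 3, 0, 0, 0, 1], [-0.05, 0.05, 3.6, 0, 0, 0, 1], [-0.05, 0.05, 3.7, 0, 0, 0, 1], [-0.05, 0.05, 3.7, 0, 0, 0, 1]]]}}

```text
t: 23.73
tool_pos: [0.5381, 0.2618, 0.0444]
orientation: [3.141, 0.001, 2.999]
wrist_force: [-0.4, -0.2, -0.8]
gripper_width: 0.0154
finger_force: 25.0
```

Request:
{"op": "step_arm", "data": {"steps": [[[0, 0, 0.05, 0, 0, 0, 1], [0, 0, 0.1, 0, 0, 0, 1], [0, 0, 0.1, 0, 0, 0, 1]]]}}

```text
t: 23.98
tool_pos: [0.5383, 0.2618, 0.044]
orientation: [3.14, 0.002, 2.999]
wrist_force: [-0.3, -1.9, 0.1]
gripper_width: 0.0156
finger_force: 25.2
```

Request:
{"op": "step_arm", "data": {"steps": [[[0.1, -0.2, 0.05, 0, 0, 0, 1], [0.1, -0.2, 0.1, 0, 0, 0, 1], [0.1, -0.2, 0.1, 0, 0, 0, 1]]]}}

```text
t: 24.23
tool_pos: [0.5381, 0.2609, 0.044]
orientation: [3.138, 0.004, 2.999]
wrist_force: [-0.9, 0.5, 4.6]
gripper_width: 0.0155
finger_force: 25.7
```

Request:
{"op": "step_arm", "data": {"steps": [[[0, 0, 0, 0, 0, 0, 2.2], [0, 0, 0, 0, 0, 0, 3.2], [0, 0, 0, 0, 0, 0, 3.2], [0, 0, 0, 0, 0, 0, 3.2]]]}}

```text
t: 24.57
tool_pos: [0.537, 0.2599, 0.0426]
orientation: [3.14, 0.001, 2.999]
wrist_force: [-0.8, 0.8, -0.2]
gripper_width: 0.032
finger_force: 0.0
```

Request:
{"op": "step_arm", "data": {"steps": [[[0, 0, -2, 0, 0, 0, 3.2], [0, 0, -5, 0, 0, 0, 3.2], [0, 0, -9, 0, 0, 0, 3.8], [0, 0, -9, 0, 0, 0, 4], [0, 0, -9, 0, 0, 0, 4]]]}}

```text
t: 24.98
tool_pos: [0.5392, 0.261, 0.1357]
orientation: [3.137, 0.007, 2.999]
wrist_force: [-0.2, 0.1, -0.5]
gripper_width: 0.04
finger_force: 0.0
```

```bash
python3 - <<'E'
from h import *
snap('wrist','w10')
i=cv2.imread('pics/w10.png'); cv2.imwrite('pics/w10b.png',cv2.resize(i,(800,600),interpolation=cv2.INTER_CUBIC))
print(state()['tool_pos'],go(.4913,-.1088,.13,173))
E
```

```text
[0.5377028  0.26030126 0.1337943 ] [-0.66, -37.2, 0.28, 0.16, 0.22, -1.18]
```

View pics/w10b.png

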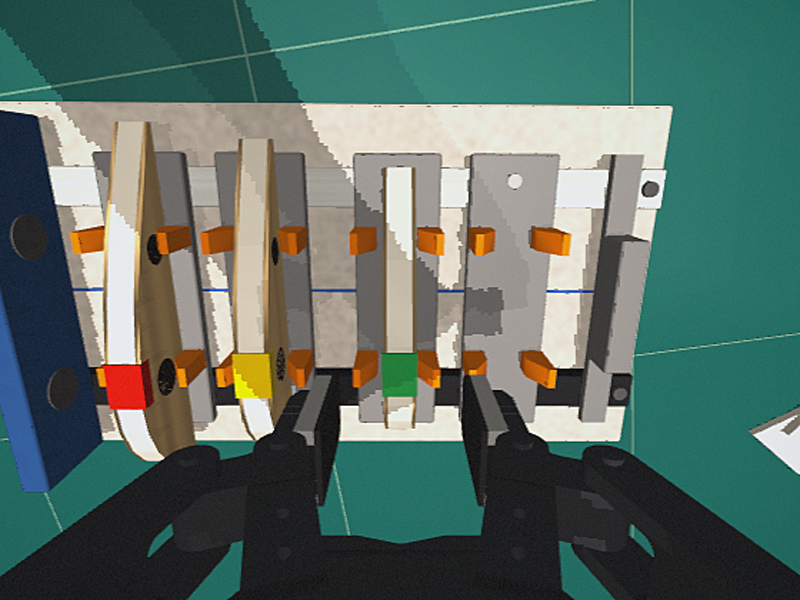

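Green is seated upright in saddle b (tail (399,167), nose (399,428)); three ribs in place. Now blue.

Request:
{"op": "step_arm", "data": {"steps": [[[-0.7, -37.2, 0.3, 0, 0.2, -1.2, 5], [-0.7, -37.2, 0.3, 0, 0.2, -1.2, 5], [-0.7, -37.2, 0.3, 0, 0.2, -1.2, 5], [-0.7, -37.2, 0.3, 0, 0.2, -1.2, 5], [-0.7, -37.2, 0.3, 0, 0.2, -1.2, 5], [-0.7, -37.2, 0.3, 0, 0.2, -1.2, 5], [-0.7, -37.2, 0.3, 0, 0.2, -1.2, 5], [-0.7, -37.2, 0.3, 0, 0.2, -1.2, 5], [-0.7, -37.2, 0.3, 0, 0.2, -1.2, 5], [-0.7, -37.2, 0.3, 0, 0.2, -1.2, 5]]]}}

```text
t: 25.87
tool_pos: [0.4887, -0.115, 0.1277]
orientation: [-3.14, -0.005, 3.012]
wrist_force: [0.2, -0.0, -0.5]
gripper_width: 0.0502
finger_force: 0.0
```

Request:
{"op": "step_arm", "data": {"steps": [[[0, 0, 0, 0, 0, 0, 5], [0, 0, 0, 0, 0, 0, 5]]]}}

```text
t: 26.03
tool_pos: [0.49, -0.1089, 0.1281]
orientation: [3.139, -0.004, 3.019]
wrist_force: [-0.5, 0.5, 0.4]
gripper_width: 0.0501
finger_force: 0.0
```

```bash
python3 - <<'E'
from h import *
a=np.radians(-8.2); u=np.array([np.cos(a),np.sin(a)]); s=.7
print('g mid',atz('w10',399*s,167*s,.034)[:2]+.07*u,'y',atz('w10',256*s,139*s,.034)[:2]+.08*u,'r',atz('w10',134*s,122*s,.034)[:2]+.09*u)
print(state()['tool_pos'],go(.4913,-.1088,.036,173))
E
```

```text
g mid [0.5366146  0.26115206] y [0.52388898 0.19339908] r [0.51805418 0.13628347]
[ 0.48998068 -0.10885988  0.128139  ] [-0.17, -0.0, 9.21, 0.14, -0.24, -0.03]
```

Request:
{"op": "step_arm", "data": {"steps": [[[-0.15, 0, 3, 0.1, -0.2, 0, 5], [-0.15, 0, 6, 0.1, -0.2, 0, 5], [-0.15, 0, 8.5, 0.1, -0.2, 0, 5], [-0.15, 0, 9.5, 0.1, -0.2, 0, 5], [-0.15, 0, 9.5, 0.1, -0.2, 0, 5], [-0.15, 0, 9.5, 0.1, -0.2, 0, 5], [-0.15, 0, 9.5, 0.1, -0.2, 0, 5]]]}}

```text
t: 26.62
tool_pos: [0.4932, -0.1083, 0.0349]
orientation: [-3.141, 0.003, 3.022]
wrist_force: [0.4, 0.0, 0.4]
gripper_width: 0.0497
finger_force: 0.0
```

Request:
{"op": "step_arm", "data": {"steps": [[[0, 0, 0, 0, 0, 0, 1], [0, 0, 0, 0, 0, 0, 1], [0, 0, 0, 0, 0, 0, 1], [0, 0, 0, 0, 0, 0, 1], [0, 0, 0, 0, 0, 0, 1], [0, 0, 0, 0, 0, 0, 1]]], "newtons": 25}}

```text
t: 27.12
tool_pos: [0.4934, -0.1093, 0.0354]
orientation: [3.141, 0.004, 3.02]
wrist_force: [-0.2, 0.4, 4.9]
gripper_width: 0.0153
finger_force: 25.3
```

Request:
{"op": "step_arm", "data": {"steps": [[[0, 0, -3, 0, 0, 0, 1], [0, 0, -7, 0, 0, 0, 1], [0, 0, -10, 0, 0, 0, 1], [0, 0, -10, 0, 0, 0, 1], [0, 0, -10, 0, 0, 0, 1]]]}}

```text
t: 27.53
tool_pos: [0.4939, -0.1097, 0.1364]
orientation: [-3.141, 0.007, 3.019]
wrist_force: [0.1, 0.2, -0.2]
gripper_width: 0.0156
finger_force: 24.5
```

```bash
python3 - <<'E'
from h import *
print(go(.5435,.318,.13,171.7))
E
```

```text
[0.29, 43.06, 0.61, -0.03, 0.39, 1.3]
```

Request:
{"op": "step_arm", "data": {"steps": [[[0.2, 43.1, 0.6, 0, 0.4, 1.3, 1], [0.2, 43.1, 0.6, 0, 0.4, 1.3, 1], [0.2, 43.1, 0.6, 0, 0.4, 1.3, 1], [0.2, 43.1, 0.6, 0, 0.4, 1.3, 1], [0.2, 43.1, 0.6, 0, 0.4, 1.3, 1], [0.2, 43.1, 0.6, 0, 0.4, 1.3, 1], [0.2, 43.1, 0.6, 0, 0.4, 1.3, 1], [0.2, 43.1, 0.6, 0, 0.4, 1.3, 1], [0.2, 43.1, 0.6, 0, 0.4, 1.3, 1], [0.2, 43.1, 0.6, 0, 0.4, 1.3, 1]]]}}

```text
t: 28.37
tool_pos: [0.5395, 0.3059, 0.1263]
orientation: [-3.139, -0.008, 2.997]
wrist_force: [1.1, -1.4, -0.7]
gripper_width: 0.0156
finger_force: 24.6
```

Request:
{"op": "step_arm", "data": {"steps": [[[0, 0, 0, 0, 0, 0, 1], [0, 0, 0, 0, 0, 0, 1]]]}}

```text
t: 28.53
tool_pos: [0.5397, 0.3062, 0.126]
orientation: [-3.139, -0.008, 3.001]
wrist_force: [-0.6, 0.0, -0.4]
gripper_width: 0.0155
finger_force: 24.7
```

```bash
python3 - <<'E'
from h import *
print(state()['tool_pos'],go(.5446,.3175,.12,171.7))
E
```

```text
[0.53973943 0.30622566 0.12600372] [-0.33, 1.19, 0.6, -0.13, -0.43, 0.23]
```

Request:
{"op": "step_arm", "data": {"steps": [[[-0.3, 1.2, 0.6, -0.1, -0.4, 0.2, 1], [-0.3, 1.2, 2.6, -0.1, -0.4, 0.2, 1], [-0.3, 1.2, 4.6, -0.1, -0.4, 0.2, 1], [-0.3, 1.2, 4.6, -0.1, -0.4, 0.2, 1], [-0.3, 1.2, 4.6, -0.1, -0.4, 0.2, 1]]]}}

```text
t: 28.95
tool_pos: [0.544, 0.3141, 0.0807]
orientation: [-3.14, -0.002, 2.992]
wrist_force: [0.0, 0.6, -0.2]
gripper_width: 0.015
finger_force: 24.7
```

```bash
python3 - <<'E'
from h import *
print(state()['tool_pos'],go(.5446,.3175,.0419,171.7))
E
```

```text
[0.54395678 0.31407256 0.08068631] [-0.02, 0.35, 3.88, -0.08, -0.1, -0.28]
```

Request:
{"op": "step_arm", "data": {"steps": [[[0, 0.3, 1, 0, -0.1, -0.3, 1], [0, 0.3, 2, 0, -0.1, -0.3, 1], [0, 0.3, 3, 0, -0.1, -0.3, 1], [0, 0.3, 3.7, 0, -0.1, -0.3, 1], [0, 0.3, 3.9, 0, -0.1, -0.3, 1], [0, 0.3, 3.9, 0, -0.1, -0.3, 1], [0, 0.3, 3.9, 0, -0.1, -0.3, 1]]]}}

```text
t: 29.53
tool_pos: [0.5459, 0.3191, 0.0434]
orientation: [3.14, 0.004, 2.999]
wrist_force: [0.1, -0.5, -0.2]
gripper_width: 0.0156
finger_force: 24.7
```

```bash
python3 - <<'E'
from h import *
st=state();print(st['tool_pos'],st['wrist_force'],go(.5446,.3175,.0414,171.7))
E
```

```text
[0.54592781 0.31909812 0.04342249] [ 0.08046228 -0.53203423 -0.17922648] [0.11, -0.18, 0.2, 0.08, 0.2, 0.12]
```

Request:
{"op": "step_arm", "data": {"steps": [[[0.1, -0.15, 0.1, 0, 0.2, 0, 1], [0.1, -0.15, 0.2, 0, 0.2, 0, 1], [0.1, -0.15, 0.25, 0, 0.2, 0, 1], [0.1, -0.15, 0.25, 0, 0.2, 0, 1]]]}}

```text
t: 29.87
tool_pos: [0.545, 0.3178, 0.0415]
orientation: [3.14, 0.001, 2.999]
wrist_force: [-0.4, 0.2, 1.9]
gripper_width: 0.0156
finger_force: 25.0
```

Request:
{"op": "step_arm", "data": {"steps": [[[0, 0, 0, 0, 0, 0, 2.2], [0, 0, 0, 0, 0, 0, 3.2], [0, 0, 0, 0, 0, 0, 3.2], [0, 0, 0, 0, 0, 0, 3.2]]]}}

```text
t: 30.2
tool_pos: [0.5447, 0.3178, 0.0409]
orientation: [3.14, 0.0, 2.999]
wrist_force: [0.1, 0.1, 0.1]
gripper_width: 0.0318
finger_force: 0.0
```

Request:
{"op": "step_arm", "data": {"steps": [[[0, 0, -2, 0, 0, 0, 3.2], [0, 0, -5, 0, 0, 0, 3.2], [0, 0, -9, 0, 0, 0, 3.8], [0, 0, -13, 0, 0, 0, 4], [1, 0, -17, 0, 0, 0, 4], [4, -6, -17, 0, 0, 0, 4], [4, -9, -17, 0, 0, 0, 4], [4, -9, -17, 0, 0, 0, 4], [4, -9, -17, 0, 0, 0, 4], [4, -9, -17, 0, 0, 0, 4]]]}}

```text
t: 31.03
tool_pos: [0.4924, 0.2338, 0.2111]
orientation: [3.139, 0.001, 2.998]
wrist_force: [0.2, -0.4, 1.1]
gripper_width: 0.0397
finger_force: 0.0
```

```bash
python3 - <<'E'
from h import *
snap('wrist','w11'); snap('scene','s11'); snap('side','d11')
a=cv2.resize(cv2.imread('pics/w11.png'),(800,600),interpolation=cv2.INTER_CUBIC); cv2.imwrite('pics/w11b.png',a)
b=cv2.imread('pics/s11.png')[160:270,280:460]; c=cv2.imread('pics/d11.png')[200:380,180:360]
b=cv2.resize(b,(800,489)); 
cv2.imwrite('pics/s11b.png',np.vstack([cv2.resize(b,(480,293)),cv2.resize(c,(480,300))]))
print(state()['tool_pos'])
E
```

```text
[0.49303024 0.23511179 0.21052773]
```

View pics/w11b.png

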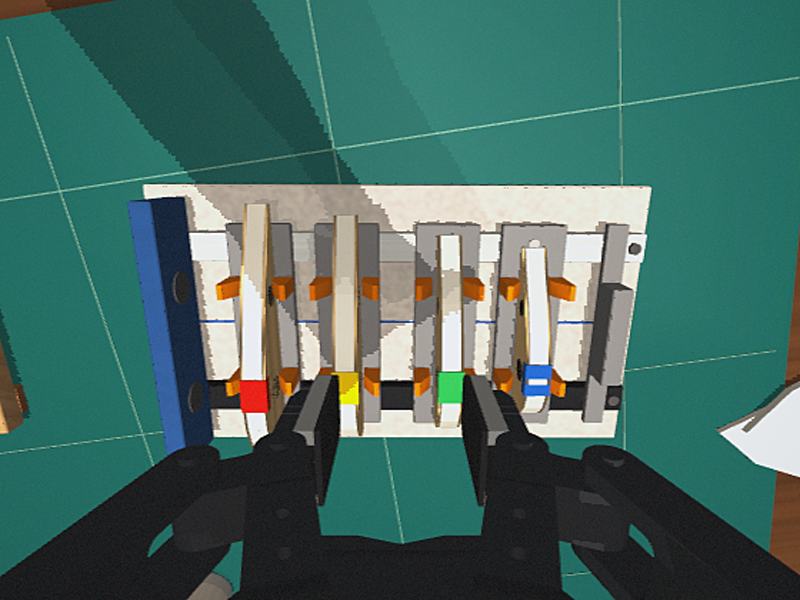

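View pics/s11b.png

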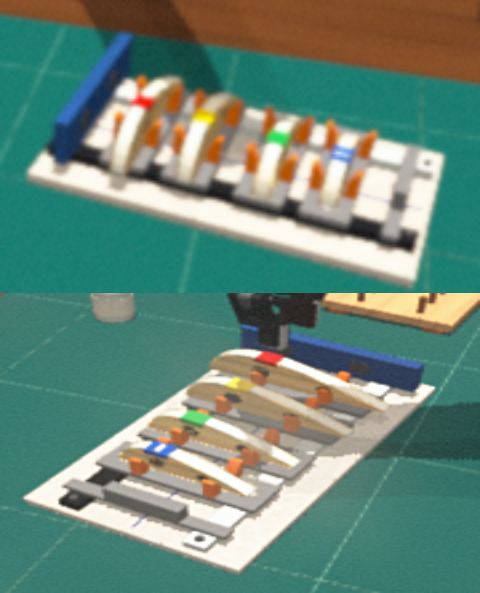

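All four ribs stand upright in their saddles, red, yellow, green, blue from the root plate; noses over the black rail. One numeric check of centring, then hand in.

```bash
python3 - <<'E'
from h import *
a=np.radians(-8.2); u=np.array([np.cos(a),np.sin(a)]); s=.7; ok=True
for n,p,L,S in(('r',(257,204),.18,(.5163,.1332)),('y',(346,215),.16,(.5243,.1923)),('g',(450,235),.14,(.5353,.26)),('b',(534,248),.12,(.5435,.318))):
    e=(atz('w11',p[0]*s,p[1]*s,.035)[:2]+L/2*u-S)*1000; print(n,e.round(1)); ok&=np.abs(e).max()<4
print(ok)
if ok: print(close_job())
E
```

```text
r [1.9 2.5]
y [-0.6  1.2]
g [1.4 1.3]
b [ 0.2 -0.3]
True
the job is handed in; nothing more can be done
None
```

All four ribs are in the jig and the job is handed in: red, yellow, green and blue run from the root plate outward, upright, with noses over the black rail and each within about 3 mm of its saddle centre by my last measurement; the glue bottle was not touched.

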